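# Hold the soak tank lid open with its lever

### The job

Open the heavy lid of the soak tank for a workmate: push the upright pin to swing the safety stop fully out from under the lever, then press the lever's long end down until it lies on its rubber stop, so that its short end raises the lid. Finish while holding the lever down with the lid open. Only push and press: do not touch the lid, do not lift the lever out of its cheeks, and leave the tools and parts on the bench alone.

Things in the scene. Friction and masses are not known exactly. Their poses are not given: they have to be found in the camera images.
- frame: Fixed steel lifter frame. Origin: on the bench straight below the lever's pivot; +x runs along the lever to the tank, -x to its long end, z up. Two slotted cheeks (50 x 16 mm, 106 mm high) at x 0, y +-36 mm carry the lever. Rubber stop (32 mm across, top 23 mm high) at x -235 mm catches the long end. Soak tank: x 105 to 235, y -110 to 110 mm.
- lever: Loose dark steel lever, 0.9 kg, bar 22 x 18 mm; cross pin (100 mm long) lies in the cheeks' open slots. Origin: pin axis, 90 mm up; axes parallel to the frame's at rest, though the bar slopes 0.25 rad: long end (270 mm) up, short end (90 mm) under the lid's lip. Pressed, it turns 0.5 rad until it lies on the rubber stop. Takes 3 to 10 N at the pad; rises again if let go.
- pad (a point): Centre of the top face of the flat steel pad (60 mm along the bar x 50 mm wide x 10 mm) on the lever's long end, where it is pressed. Frame coordinates at rest about x -233, y 0, z 167 mm; with the lever down on its stop about x -241, y 0, z 53 mm.
- stop (a joint): Safety stop: a flat steel arm swivelling about an upright post. rad, 0: inner arm (75 mm long, 16 x 16 mm) lies straight across beneath the lever and blocks it; grows anticlockwise seen from above, to 1.45 at its end stop, where the inner arm lies beside the lever. It stays where it is left (friction, about 1 to 2 N at the pin).
- post (a point): On the safety stop's swivel axis, top of the hub (28 mm across), at frame x -100, y -55, z 87 mm.
- pin_top (a point): Top centre of the upright round pin (16 mm across) on the end of the stop's tail, 65 mm from the swivel axis on the side away from the lever. The pin stands from 69 to 119 mm above the bench; the tail (16 x 16 mm) it stands on is at 69 to 85 mm. At stop = 0 it is at frame x -100, y -120 mm; as the stop value grows it swings towards the tank and then in beside the lever.
- lid (a joint): Heavy steel tank lid (about 4 kg, 169 x 240 x 14 mm), rad: 0 shut, grows as its lip by the lever rises; about 0.27 with the lever on its stop. It falls shut by its weight.
- lid_lip (a point): Middle of the lid's free edge (top edge) over the lever's short end; shut at frame x 66, y 0, z 91 mm.
- socket_a: Bystander, to be left alone: a chrome socket 34 mm across, 65 mm tall, loose on the bench. Origin: its underside.
- socket_b: Bystander, to be left alone: a chrome socket 28 mm across, 40 mm tall, loose on the bench. Origin: its underside.
- socket_c: Bystander, to be left alone: a chrome socket 30 mm across, 50 mm tall, loose on the bench. Origin: its underside.
- wrench: Bystander, to be left alone: a flat wrench, loose on the bench. Origin: its underside.
- driver: Bystander, to be left alone: a screwdriver, loose on the bench. Origin: its underside.
- jar: Bystander, to be left alone: a closed jar 70 mm across, 70 mm tall, loose on the bench. Origin: its underside.
- bearing: Bystander, to be left alone: a ring bearing 60 mm across, 16 mm tall, loose on the bench. Origin: its underside.

How it is judged (in metres and radians):
On the way, in this order (a step that is already met when the one before it is completed fails the run):
1. the safety stop is swung clear of the lever while the lid is still shut (value of joint stop above 1.2 rad and value of joint lid below 0.05 rad), for 0.2 s.
2. the lever's long end is down and the lid is raised (value of joint lid above 0.24 rad and z of pad in the frame of frame below 0.063 m), for 0.2 s.
At the end, for the whole second after the job is handed in: Lid open by more than 0.24 rad; pad on the lever's long end lower than 63 mm (within about 10 mm of its place on the rubber stop); safety stop beyond 1.2 rad; lever pin within 12 mm of its place in the cheeks; fingers still press the lever (over 1 N); all still (all of step 2 and value of joint stop above 1.2 rad and contact force between the fingers and lever above 1 N and distance of lever from where it was at the start of the episode below 0.012 m and linear speed of lever below 0.03 m/s); the arm keeps its last pose, push and grip.
It fails at once if the robot touches the lid (contact force between any of the fingers, the arm and lid above 0.5 N).
It fails at once if the lever is lifted out of its cheeks (distance of lever from where it was at the start of the episode above 0.015 m).
It fails at once if a tool or part on the bench is moved or lifted by more than 20 mm (distance of any of socket_a, socket_b, socket_c, wrench, driver, jar, bearing from where it was at the start of the episode above 0.02 m).
It also fails if it takes over 48 s, if anything falls off the work surface, if the arm or the gripper's body presses on something with over 40 N, if the wrist force passes 120 N, or if a joint passes its speed limit or range.

### The arm

A 6-joint arm with a two-finger parallel gripper is mounted at the origin on the work surface. World frame = base frame: x ahead of the robot, y to its left, z up, the work surface at z = 0. Lengths are in m, angles in degrees, forces in N, time in s.
With the tool pointing down it reaches from about 0.3 to 0.75 m from the base axis. Payload 8.5 kg.
Tool frame: the origin (TCP) lies at the very end of the fingers, on their centre line; the grasp point (between the pads) lies 19 mm behind it; z points along the fingers, y is the line along which they close (so a half turn about z gives the same grasp; the last joint's range is limited). The gripper opens to 85 mm and grips with 20 to 120 N. Pads are 22 mm wide; open, the fingers measure 114 mm over their backs; the gripper's body (76 mm by 85 mm) begins 54 mm behind the grasp point. The pads swing forward as they close: fully open they stand 13 mm farther back than shut.
Start: joints at [51.893, 21.807, 74.336, -0, 83.858, -12.336], TCP at [0.239, 0.495, 0.231] pointing down, gripper open.
Joint ranges: [-178.18, 178.18], [-50.72, 133.34], [12.68, 142.11], [-81.47, 261.47], [9.98, 163.14], [-165.26, 165.26]. Speed limits (degrees/s): [136.94, 136.94, 180, 180, 180, 180].

### API

Orientations are given as a 3x3 rotation matrix whose columns are the frame's x, y, z axes.
In Python, from rig import env, optics, spotter gives the robot as it stands.
- The arm moves only by the shell command python3 -m crank 'ROWS' [FORCE]. ROWS is JSON, one flat list of numbers, 5 for each row, row after row: the finger opening in cm, from 0 to 8.54, then the shift along the tool's x, y, z in cm, then the turn about the tool's z in rad. A call has exactly 8 rows; each row shifts and turns the commanded pose from where the row before left it, along the tool's axes as they then stand; what a row does not reach is not made up. A row lasts 1/12 s, in which the tool goes at most 41.7 mm and 7.16 degrees, less where a joint would pass 70% of its speed; a pose out of reach is approached as far as the arm can. A call is refused whole if a number of a shift passes 4.17 or a number of a turn 0.125, either way. A call with a gripper value outside its range is refused whole. The fingers move at their own pace and stop on an object; FORCE is the grip in N (left out, the last holds). Time passes only in rows, so rows that do not move let the fingers close, or fill a call up. It gives the time, the measured TCP pose, the force, the opening and the grip force at its end, in the units of the state.
- env.observe(): the state, without advancing time (a new reading comes with each control period).
- optics.get_image(name): name is "scene" or "top" or "wrist"; returns a dict with "color" (400x640x3 uint8, red, green, blue), "intrinsics" (3x3 intrinsics, pixels), "pose" (4x4, takes a point from camera to world coordinates). Camera axes: x right, y up, looking along -z (the intrinsics and any distortion apply to the point x, -y, -z); pixel columns grow to the right and rows downward; lengths in m; the calibration is good to about 2 mm. A picture is of the moment at which its call begins. There is no depth.
- env.close_job(): hands the job in; it is judged then, once.
Trained networks look in a picture, given as the dict that the camera call returned (one of the last four; its "shot" number tells which), for a name from the list of things; names that differ only in an ending like _2 or _b are one class to them, and where a whole thing is asked for, a point or a joint stands for the part that bears it (a point fixed in the world has none). Each returns a list of dicts, best first, with "score" (0 to 1); they miss things now and then, are a little off and sometimes report something else, mostly with a low value. They report only what shows in the picture. A call takes as long as a camera call.
- spotter.look_for(picture, query): "at" ([column, row] as shares, 0 to 1, of the picture: columns of its width, rows of its height, amid what is visible of it).
The state is a dict: "time_s": time; "q": joint angles; "qvel": joint speeds; "joint_efforts": joint torques, N m; "position": TCP position; "tool_rot": TCP orientation; "ft_force": force on the tool from outside, world axes, zero at the start; "wrist_torque": the same for the moment, N m; "grip_width": finger opening in m; "gripper_force": force on a finger pad.
Only numpy, scipy, OpenCV 4.12 (cv2) and the standard library are available. Lean on these libraries where they do the work, as an engineer would, in place of code of your own. Each camera call takes 0.05 s, during which the arm holds its last target. There are 200 camera calls.

## Working session

There is one attempt and no reset: what is moved stays moved. The work goes in short steps, Python scripts to look and compute and a shell command to move; the robot and the scene stay as the last step left them, time stands still between calls to the robot, and variables do not carry over. Pictures are saved under pics/ and viewed, at most 10 in all, crops included, and the job is handed in when it is done.

```bash
mkdir -p pics
cat > h.py <<'E'
import numpy as np, cv2
from rig import env, optics, spotter
def ray(p,at):
    K=np.array(p["intrinsics"]);T=np.array(p["pose"])
    u=at[0]*640;v=at[1]*400
    d=T[:3,:3]@np.array([(u-K[0,2])/K[0,0],-(v-K[1,2])/K[1,1],-1.])
    return T[:3,3],d/np.linalg.norm(d)
def onz(p,at,z):
    o,d=ray(p,at);return o+d*(z-o[2])/d[2]
def tri(rs):
    A=0;b=0
    for o,d in rs:
        M=np.eye(3)-np.outer(d,d);A=A+M;b=b+M@o
    return np.linalg.solve(A,b)
E
python3 - <<'E'
from h import *
np.set_printoptions(precision=3,suppress=True)
P={n:optics.get_image(n) for n in("scene","top")}
for n,p in P.items(): cv2.imwrite(f"pics/{n}0.png",p["color"][:,:,::-1])
Z=dict(pad=.167,post=.087,pin_top=.119,lid_lip=.091,frame=0,lever=.09)
for q,z in Z.items():
    for n,p in P.items():
        for r in spotter.look_for(p,q)[:2]:
            print(q,n,round(r["score"],2),np.array(r["at"])*[640,400],onz(p,r["at"],z))
s=env.observe();print(s["position"],np.array(s["tool_rot"]))
E
```

```text
pad scene 0.68 [311.68 195.08] [ 0.526 -0.115  0.167]
pad top 0.68 [330.112 221.48 ] [ 0.488 -0.06   0.167]
pad top 0.63 [258.112 215.08 ] [0.503 0.15  0.167]
post scene 0.93 [338.368 211.92 ] [ 0.559 -0.048  0.087]
post top 0.63 [329.28 199.68] [ 0.56  -0.056  0.087]
pin_top scene 0.94 [338.688 214.12 ] [ 0.589 -0.079  0.119]
lid_lip scene 0.74 [392.384 169.2  ] [0.545 0.197 0.091]
lid_lip scene 0.18 [339.712 214.   ] [ 0.57  -0.055  0.091]
lid_lip top 0.71 [245.568 209.6  ] [0.525 0.204 0.091]
lid_lip top 0.68 [449.6  212.68] [ 0.525 -0.428  0.091]
frame scene 0.75 [361.472 199.2  ] [0.503 0.113 0.   ]
frame top 0.85 [258.304 215.92 ] [0.512 0.181 0.   ]
frame top 0.24 [286.72 184.48] [0.62  0.088 0.   ]
lever scene 0.93 [312.512 189.4  ] [ 0.443 -0.034  0.09 ]
lever scene 0.51 [277.632 315.4  ] [ 0.7   -0.387  0.09 ]
lever top 0.9 [332.032 221.32 ] [ 0.493 -0.066  0.09 ]
[0.239 0.495 0.231] [[-0.901  0.435 -0.   ]
 [ 0.435  0.901  0.   ]
 [ 0.     0.    -1.   ]]
```

View pics/top0.png

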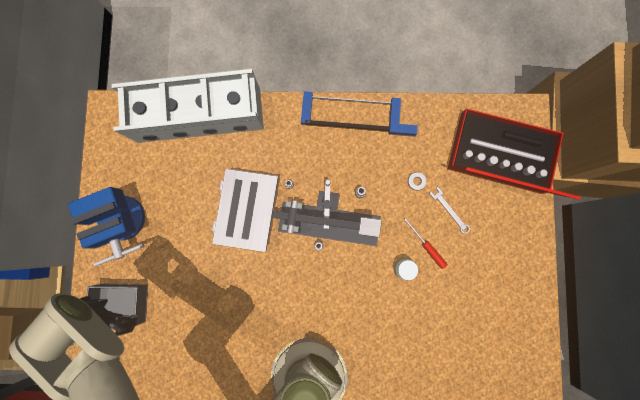

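View pics/scene0.png

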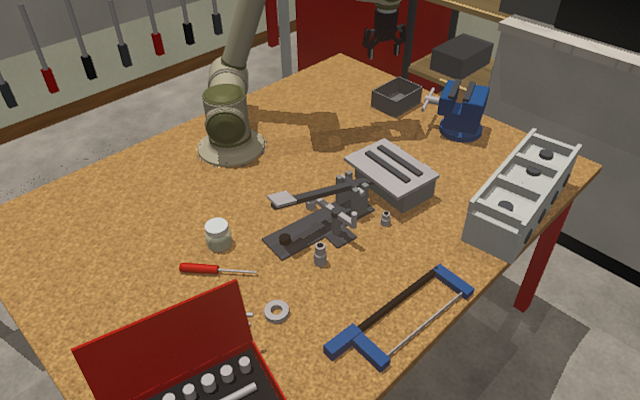

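The top view shows the tank on the left at (247,210), the pad at about (370,227), and the safety stop's pin at about (327,182). The cheeks are near (291,215), with sockets at (289,183), (361,190) and (319,245). I'll zoom in for a fit.

Run:
```python
from h import *
p=optics.get_image("top")
c=p["color"][160:260,210:400,::-1]
cv2.imwrite("pics/topz.png",cv2.resize(c,None,fx=4.2,fy=4.2,interpolation=cv2.INTER_CUBIC))
np.set_printoptions(precision=3,suppress=True)
for n,u,v,z in [("pad",370,227,.167),("pin",327,182,.119),("post",328,199,.087),("cheeks",290,215,.1),("sa",289,183,.05),("sb",361,190,.05),("sc",319,245,.05)]:
    print(n,onz(p,(u/640,v/400),z))
```

```text
pad [ 0.474 -0.175  0.167]
pin [ 0.611 -0.049  0.119]
post [ 0.562 -0.052  0.087]
cheeks [0.509 0.064 0.1  ]
sa [0.617 0.075 0.05 ]
sb [ 0.598 -0.158  0.05 ]
sc [ 0.419 -0.026  0.05 ]
```

View pics/topz.png

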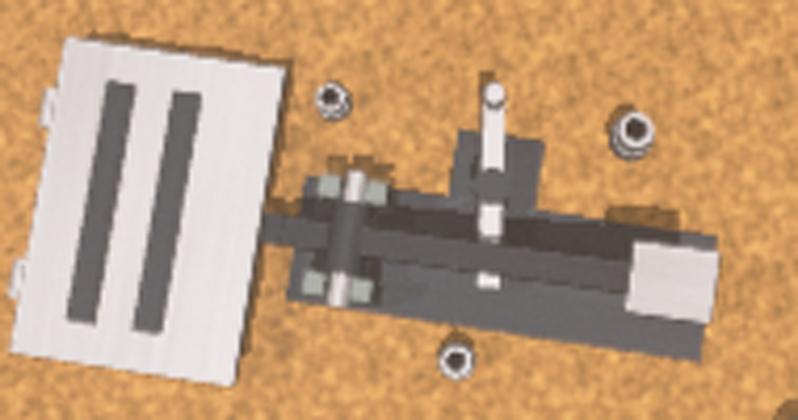

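```bash
cat >> h.py <<'E'
def fit(p):
    L=[((672,282),(-233,0,167)),((491,184),(-100,-55,87)),((347,238),(0,0,100)),((260,226),(66,0,91))]
    W=[];F=[]
    for (u,v),f in L:
        W.append(onz(p,((u/4.2+210)/640,(v/4.2+160)/400),f[2]/1e3)[:2]);F.append(np.array(f[:2])/1e3)
    W=np.array(W);F=np.array(F);w0=W.mean(0);f0=F.mean(0)
    U,_,Vt=np.linalg.svd((F-f0).T@(W-w0));R=Vt.T@np.diag([1,np.linalg.det(Vt.T@U.T)])@U.T
    return R,w0-R@f0,W-(F@R.T+w0-R@f0)
E
python3 - <<'E'
from h import *
np.set_printoptions(precision=4,suppress=True)
p=optics.get_image("top")
R,t,res=fit(p);print(R,np.degrees(np.arctan2(R[1,0],R[0,0])),t);print(res)
np.savez("fr.npz",R=R,t=t)
W=lambda f:R@np.array(f)+t
F=lambda w:R.T@(np.array(w)[:2]-t)
pt=onz(p,((494/4.2+210)/640,(94/4.2+160)/400),.119);print("pin",pt,F(pt))
for n,q in dict(pad=(-.233,0),paddn=(-.241,0),post=(-.1,-.055),pin0=(-.1,-.12),pinend=(-.0355,-.0628)).items(): print(n,W(q))
for n,u,v,z in [("sa",332,100,.05),("sb",634,130,.065),("sc",457,360,.04)]: print(n,F(onz(p,((u/4.2+210)/640,(v/4.2+160)/400),z)))
s=env.observe();print(s["position"],s["time_s"])
E
```

```text
[[ 0.1308 -0.9914]
 [ 0.9914  0.1308]] 82.48243181072267 [0.5045 0.0561]
[[-0.0009 -0.0004]
 [ 0.0013  0.001 ]
 [-0.0001 -0.0004]
 [-0.0003 -0.0001]]
pin [ 0.6098 -0.0507  0.119 ] [-0.092  -0.1183]
pad [ 0.4741 -0.1749]
paddn [ 0.473  -0.1829]
post [ 0.546  -0.0503]
pin0 [ 0.6104 -0.0588]
pinend [0.5622 0.0127]
sa [ 0.0331 -0.1066]
sb [-0.1996 -0.1151]
sc [-0.092   0.0766]
[0.2392 0.4953 0.2313] 0.8
```

Frame origin is at (0.5045, 0.0561) with yaw 82.5° and fit residuals around 1 mm. The stop is at about 0.13 rad. I'll travel with the fingers shut to the push-start side of the pin.

```bash
python3 -m crank '[0,-2.46,-1.52,0,0, 0,-2.46,-1.52,0,0, 0,-2.46,-1.52,0,0, 0,-2.46,-1.52,0,0, 0,-2.46,-1.52,0,0, 0,-2.46,-1.52,0,0, 0,-2.46,-1.52,0,0, 0,-2.46,-1.52,0,0]' 40
python3 -m crank '[0,-2.46,-1.52,0,0, 0,-2.46,-1.52,0,0, 0,-2.46,-1.52,0,0, 0,-2.46,-1.52,0,0, 0,-2.46,-1.52,0,0, 0,-2.46,-1.52,0,0, 0,-2.46,-1.52,0,0, 0,-2.46,-1.52,0,0]'
python3 -m crank '[0,-2.46,-1.52,0,0, 0,-2.46,-1.52,0,0, 0,-2.46,-1.52,0,0, 0,-2.46,-1.52,0,0, 0,-2.46,-1.52,0,0, 0,-2.46,-1.52,0,0, 0,-2.46,-1.52,0,0, 0,-2.46,-1.52,0,0]'
python3 -m crank '[0,0,0,0,0.12, 0,0,0,0,0.12, 0,0,0,0,0.12, 0,0,0,0,0.12, 0,0,0,0,0.12, 0,0,0,0,0.12, 0,0,0,0,0.12, 0,0,0,0,0.12]'
python3 -m crank '[0,0,0,0,0.12, 0,0,0,0,0.04, 0,0,0,0,0, 0,0,0,0,0, 0,0,0,0,0, 0,0,0,0,0, 0,0,0,0,0, 0,0,0,0,0]'
```

```text
time_s: 1.47
position: [0.364, 0.299, 0.2315]
tool_rot: [[-0.901, 0.435, 0.0], [0.435, 0.901, 0.0], [-0.0, 0.0, -1.0]]
ft_force: [0.2, 0.4, -0.5]
grip_width: 0.0001
gripper_force: 0.0
time_s: 2.13
position: [0.4884, 0.1038, 0.2315]
tool_rot: [[-0.9, 0.435, 0.0], [0.435, 0.9, 0.0], [-0.0, 0.0, -1.0]]
ft_force: [0.7, 0.6, -0.4]
grip_width: 0.0002
gripper_force: 0.0
time_s: 2.8
position: [0.6128, -0.0913, 0.2313]
tool_rot: [[-0.9, 0.435, -0.0], [0.435, 0.9, 0.0], [0.0, 0.0, -1.0]]
ft_force: [0.3, 0.5, 0.4]
grip_width: 0.0001
gripper_force: 0.0
time_s: 3.47
position: [0.6122, -0.0899, 0.2313]
tool_rot: [[-0.154, 0.988, -0.0], [0.988, 0.154, 0.0], [0.0, -0.0, -1.0]]
ft_force: [-0.1, -0.2, 0.1]
grip_width: 0.0001
gripper_force: 0.0
time_s: 4.13
position: [0.6122, -0.0899, 0.2313]
tool_rot: [[-0.001, 1.0, -0.0], [1.0, 0.001, -0.0], [-0.0, -0.0, -1.0]]
ft_force: [-0.4, 0.9, 0.5]
grip_width: 0.0
gripper_force: 0.0
```

```bash
python3 -m crank '[0,0,0,1.9,0, 0,0,0,1.9,0, 0,0,0,1.9,0, 0,0,0,1.9,0, 0,0,0,1.9,0, 0,0,0,1.9,0, 0,0,0,1.9,0, 0,0,0,0,0]'
python3 -m crank '[0,0.5,0,0,0, 0,0.5,0,0,0, 0,0.5,0,0,0, 0,0.4,0,0,0, 0,0,0,0,0, 0,0,0,0,0, 0,0,0,0,0, 0,0,0,0,0]'
python3 - <<'E'
from h import *
p=optics.get_image("wrist");q=optics.get_image("scene")
cv2.imwrite("pics/c1.png",np.hstack([cv2.resize(p["color"],(400,250)),cv2.resize(q["color"][120:270,220:460],(400,250))])[:,:,::-1])
E
```

```text
time_s: 4.8
position: [0.6105, -0.0894, 0.0948]
tool_rot: [[-0.001, 1.0, -0.006], [1.0, 0.001, 0.002], [0.002, -0.006, -1.0]]
ft_force: [-0.9, -0.2, -1.1]
grip_width: 0.0003
gripper_force: 0.0
time_s: 5.47
position: [0.6122, -0.0711, 0.0984]
tool_rot: [[-0.001, 1.0, 0.0], [1.0, 0.001, -0.0], [-0.0, 0.0, -1.0]]
ft_force: [-0.4, -0.5, -0.2]
grip_width: -0.0
gripper_force: 0.0
```

View pics/c1.png

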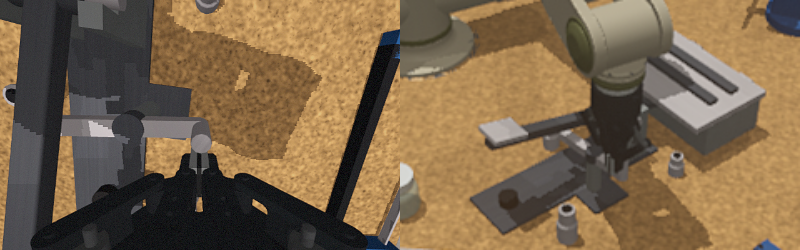

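The wrist view (left half) shows the closed fingertips at (200,160) right behind the pin at (201,143), centred on it. Next I'll sweep the arc.

```bash
python3 -m crank '[0,0.66,0.16,0,-0.1, 0,0.66,0.16,0,-0.1, 0,0.66,0.16,0,-0.1, 0,0.66,0.16,0,-0.1, 0,0.66,0.16,0,-0.1, 0,0.66,0.16,0,-0.1, 0,0.66,0.16,0,-0.1, 0,0,0,0,0]'
python3 -m crank '[0,0.66,0.16,0,-0.1, 0,0.66,0.16,0,-0.1, 0,0.66,0.16,0,-0.1, 0,0.66,0.16,0,-0.1, 0,0.66,0.16,0,-0.1, 0,0.66,0.16,0,-0.1, 0,0,0,0,0, 0,0,0,0,0]'
python3 - <<'E'
from h import *
d=np.load("fr.npz");s=env.observe()
w=np.array(s["position"])[:2];R=np.array(s["tool_rot"])
f=d["R"].T@(w-d["t"]);ax=d["R"].T@R[:2,0];print("tcp frame",f,"toolx",ax)
c=f+.019*ax;print("implied stop",np.arctan2(c[0]+.1,-(c[1]+.055)),np.hypot(c[0]+.1,c[1]+.055))
p=optics.get_image("wrist");q=optics.get_image("top")
cv2.imwrite("pics/c2.png",np.hstack([cv2.resize(p["color"],(400,250)),cv2.resize(q["color"][150:270,220:412],(400,250))])[:,:,::-1])
E
```

```text
time_s: 6.23
position: [0.6092, -0.0237, 0.0984]
tool_rot: [[-0.648, 0.761, 0.0], [0.761, 0.648, 0.0], [-0.0, 0.0, -1.0]]
ft_force: [-0.9, 1.0, -0.1]
grip_width: -0.0005
gripper_force: 0.0
time_s: 6.9
position: [0.583, 0.0056, 0.0984]
tool_rot: [[-0.962, 0.271, -0.0], [0.271, 0.962, -0.0], [0.0, -0.0, -1.0]]
ft_force: [0.3, -0.0, -0.6]
grip_width: -0.0001
gripper_force: 0.0
tcp frame [-0.03973189 -0.08434474] toolx [0.14313906 0.98970254]
implied stop 1.4049921853312382 0.06386358206057327
```

View pics/c2.png

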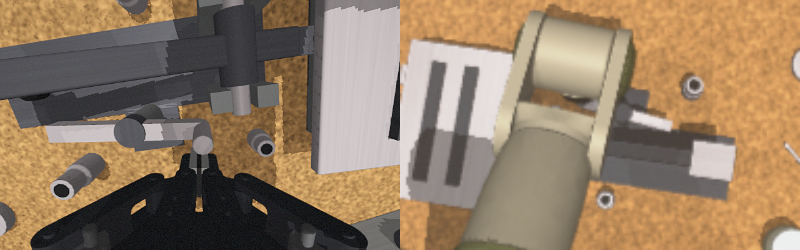

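```bash
python3 -m crank '[0,0.15,0,0,0, 0,0.15,0,0,0, 0,0.1,0,0,0, 0,0,0,0,0, 0,0,0,0,0, 0,0,0,0,0, 0,0,0,0,0, 0,0,0,0,0]'
python3 -m crank '[0,-0.8,0,0,0, 0,-0.8,0,0,0, 0,-0.8,0,0,0, 0,0,0,-3,0, 0,0,0,-3,0, 0,0,0,-3,0, 0,0,0,-3,0, 0,0,0,0,0]'
python3 - <<'E'
from h import *
np.set_printoptions(precision=4,suppress=True)
d=np.load("fr.npz");s=env.observe();R=np.array(s["tool_rot"])
W=np.array([*(d["R"]@[-.238,0]+d["t"]),.215]);print(W,R.T@(W-s["position"]),s["q"])
E
```

```text
time_s: 7.67
position: [0.5821, 0.0058, 0.0985]
tool_rot: [[-0.963, 0.269, 0.007], [0.269, 0.963, -0.002], [-0.007, 0.0, -1.0]]
ft_force: [13.0, -3.1, -8.3]
grip_width: 0.0
gripper_force: 6.8
time_s: 8.33
position: [0.6044, 0.0002, 0.2246]
tool_rot: [[-0.964, 0.267, 0.01], [0.267, 0.964, -0.002], [-0.01, 0.001, -1.0]]
ft_force: [-0.1, 0.8, 0.1]
grip_width: 0.0002
gripper_force: 0.0
[ 0.4734 -0.1799  0.215 ] [ 0.0782 -0.2085  0.0087] [-11.1915  27.3386  66.3101  -0.0006  85.7649 -85.7037]
```

A 13 N reaction means the stop is at its end. Moving above the pad.

```bash
python3 -m crank '[0,0.98,-2.6,0,0, 0,0.98,-2.6,0,0, 0,0.98,-2.6,0,0, 0,0.98,-2.6,0,0, 0,0.98,-2.6,0,0, 0,0.98,-2.6,0,0, 0,0.98,-2.6,0,0, 0,0.98,-2.6,0,0]'
python3 -m crank '[0,0,0,0,0, 0,0,0,1,0, 0,0,0,1,0, 0,0,0,1,0, 0,0,0,0.5,0, 0,0,0,0,0, 0,0,0,0,0, 0,0,0,0,0]'
python3 - <<'E'
from h import *
d=np.load("fr.npz");s=env.observe();print(d["R"].T@(np.array(s["position"])[:2]-d["t"]))
p=optics.get_image("wrist");q=optics.get_image("scene")
cv2.imwrite("pics/c3.png",np.hstack([cv2.resize(p["color"],(400,250)),cv2.resize(q["color"][120:270,220:460],(400,250))])[:,:,::-1])
E
```

```text
time_s: 9.0
position: [0.4704, -0.18, 0.2181]
tool_rot: [[-0.964, 0.267, -0.001], [0.267, 0.964, 0.0], [0.001, 0.0, -1.0]]
ft_force: [0.2, 0.0, -0.2]
grip_width: -0.0
gripper_force: 0.0
time_s: 9.67
position: [0.4716, -0.179, 0.1838]
tool_rot: [[-0.964, 0.266, 0.001], [0.266, 0.964, -0.0], [-0.001, -0.0, -1.0]]
ft_force: [0.6, 0.2, -0.1]
grip_width: 0.0001
gripper_force: 0.0
[-0.2373618   0.00190433]
```

View pics/c3.png

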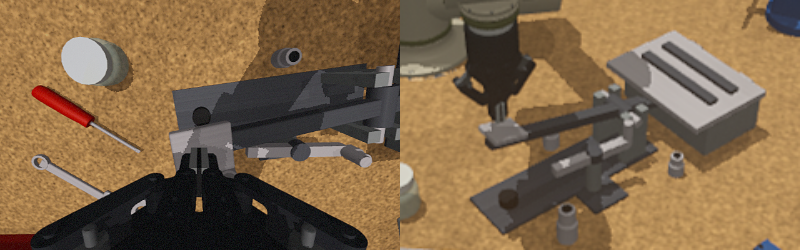

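The stop lies beside the lever and the shut fingertips are over the pad (200,150 in the wrist view). Pressing down.

```bash
python3 -m crank '[0,0,0,0.7,0, 0,0,0,0.7,0, 0,0,0,0.7,0, 0,0,0,0.7,0, 0,0,0,0.7,0, 0,0,0,0.7,0, 0,0,0,0.7,0, 0,0,0,0.7,0]'
python3 -m crank '[0,0,0,0.8,0, 0,0,0,0.8,0, 0,0,0,0.8,0, 0,0,0,0.8,0, 0,0,0,0.8,0, 0,0,0,0.8,0, 0,0,0,0.8,0, 0,0,0,0.8,0]'
```

```text
time_s: 10.43
position: [0.4716, -0.1798, 0.1272]
tool_rot: [[-0.964, 0.267, 0.001], [0.267, 0.964, -0.002], [-0.002, -0.002, -1.0]]
ft_force: [-0.2, -3.4, 6.5]
grip_width: 0.0004
gripper_force: 2.8
time_s: 11.1
position: [0.4717, -0.1795, 0.0631]
tool_rot: [[-0.964, 0.267, 0.002], [0.267, 0.964, -0.001], [-0.002, -0.001, -1.0]]
ft_force: [1.5, 1.9, 7.6]
grip_width: 0.0
gripper_force: 3.5
```

```bash
python3 -m crank '[0,0,0,0.3,0, 0,0,0,0.3,0, 0,0,0,0.2,0, 0,0,0,0.2,0, 0,0,0,0.2,0, 0,0,0,0,0, 0,0,0,0,0, 0,0,0,0,0]'
python3 - <<'E'
from h import *
q=optics.get_image("scene");p=optics.get_image("wrist")
cv2.imwrite("pics/c4.png",np.hstack([cv2.resize(p["color"],(400,250)),cv2.resize(q["color"][120:270,220:460],(400,250))])[:,:,::-1])
E
```

```text
time_s: 11.77
position: [0.4719, -0.1786, 0.0544]
tool_rot: [[-0.964, 0.266, 0.003], [0.266, 0.964, -0.001], [-0.004, -0.0, -1.0]]
ft_force: [-8.0, 8.6, 42.5]
grip_width: -0.0001
gripper_force: 19.9
```

View pics/c4.png

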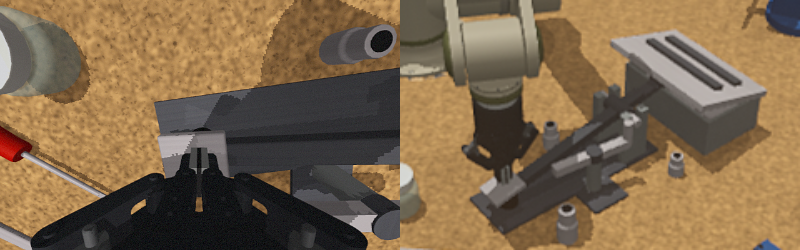

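The lever is on its stop with the lid open, and the 42 N is a firm stop contact. I'll ease off slightly, hold, and hand in.

```bash
python3 -m crank '[0,0,0,-0.1,0, 0,0,0,0,0, 0,0,0,0,0, 0,0,0,0,0, 0,0,0,0,0, 0,0,0,0,0, 0,0,0,0,0, 0,0,0,0,0]'; python3 -c "
from rig import env
s=env.observe();print(s['position'],s['ft_force'])
if 12<s['ft_force'][2]<60: print(env.close_job())"
```

```text
time_s: 12.53
position: [0.4719, -0.1786, 0.0547]
tool_rot: [[-0.964, 0.266, 0.003], [0.266, 0.964, -0.001], [-0.003, 0.0, -1.0]]
ft_force: [-5.2, 6.7, 32.7]
grip_width: 0.0002
gripper_force: 15.6
[ 0.47187057 -0.17863304  0.05466521] [-5.16376562  6.74567283 32.65192403]
the job is handed in; nothing more can be done
None
```

I swung the safety stop to its end stop and pressed the lever down onto its rubber stop; the lid is open, with the fingers pressing the pad at about 33 N. I handed the job in at 12.5 s, and no verdict came back.

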